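# Nest the turned pots and close them with the lid

### The arm

A 7-joint arm with a two-finger parallel gripper is mounted at the origin on the work surface. World frame = base frame: x ahead of the robot, y to its left, z up, the work surface at z = 0. Lengths are in m, angles in degrees, forces in N, time in s.
With the tool pointing down it reaches from about 0.425 to 0.875 m from the base axis. Payload 4.7 kg.
Tool frame: the origin (TCP) lies midway between the tips of the shut fingers; the grasp point (between the pads) lies 19 mm behind it; z points along the fingers, y is the direction in which the jaws open and shut (so a half turn about z gives the same grasp; the last joint's range is limited). The gripper opens to 87 mm and grips with 3 to 60 N. Pads are 19 mm wide; open, the fingers measure 117 mm over their backs; the gripper's body (75 mm by 190 mm) begins 51 mm behind the grasp point.
Start: joints at [67.959, 18.392, -4.016, 83.108, 1.295, 78.541, -3.26], TCP at [0.252, -0.599, 0.223] pointing down, gripper open.
Joint ranges: [-163.93, 163.93], [-17.29, 119.83], [-79.2, 71.16], [3.27, 140.29], [-89.18, 269.18], [5.43, 117.66], [-154.24, 154.24]. Speed limits (degrees/s): [147.25, 147.25, 180, 180, 180, 180, 180].

### API

Orientations are given as [roll, pitch, yaw] about the fixed x, y, z axes, in that order (R = Rz(yaw) Ry(pitch) Rx(roll)).
In Python, from cell import env gives the robot as it stands. The module is installed in compiled form; this text tells all that it offers.
- The arm moves only by the tool servo_tool, never from a script. Its argument "plan" is a list of rows, each a list of 3 entries, a list of its own where there are three numbers: the opening, from 0 (shut) to 1 (fully open), then the shift along the tool's x, y, z in cm, then the turn, a rotation vector about the tool's x, y, z in degrees. A call has 1 to 20 rows; each row shifts and turns the pose as measured when the row begins, along the tool's axes as they then stand; what a row does not reach is not made up. A row lasts 1/12 s, in which the tool goes at most 41.7 mm and 7.16 degrees, less where a joint would pass 70% of its speed; a pose out of reach is approached as far as the arm can. A call is refused whole if a number of a shift passes 4.17 or a number of a turn 7.16, either way. A call with a gripper value outside its range is refused whole. The fingers move at their own pace and stop on an object; "force" is the grip in N (left out, the last holds). Time passes only in rows, so rows that do not move let the fingers close. It gives the time, the measured TCP pose, the force and the opening at its end, in the units of the state.
- env.get_obs(): the state, without advancing time (a new reading comes with each control period).
- env.read_camera(name): name is "scene" or "side" or "wrist"; returns a dict with "image" (384x512x3 uint8, blue, green, red), "fx", "fy", "cx", "cy" (pixels), "rvec" (rotation vector, rad) and "tvec" (3), from world to camera coordinates, as OpenCV has them; the wrist camera has in their place "T_tool_cam" (4x4, takes a point from camera to tool coordinates, whose origin is the TCP and whose axes are the flange's). Camera axes: x right, y down, z forward; pixel columns grow to the right and rows downward; lengths in m; the calibration is good to about 2 mm. A picture is of the moment at which its call begins: read the wrist's pose just before it. There is no depth.
- env.sign_off(): hands the job in, once; it reports no verdict.
The state is a dict: "time_s": time; "qpos": joint angles; "joint_velocities": joint speeds; "effort": joint torques, N m; "tool_pos": TCP position; "tool_rot": TCP orientation; "force": force on the tool from outside, world axes, zero at the start; "wrist_torque": the same for the moment, N m; "grip_width": finger opening in m.
Only numpy, scipy, OpenCV 4.12 (cv2) and the standard library are available. Lean on these libraries where they do the work, as an engineer would, in place of code of your own. Each camera call takes 0.05 s, during which the arm holds its last target. There are 200 camera calls.

### The job

Pack the finished set of three turned wooden pots into one nest on the bench: the middle pot goes inside the widest and the narrowest inside the middle one, all upright and each standing fully down on the floor of the pot around it, and the thin round wooden lid lies flat and centred on the rim of the narrowest pot so that it covers the mouth. Set every piece down gently instead of dropping it, and leave everything else on the bench where it is.

Things in the scene. Friction and masses are not known exactly. Their poses are not given: they have to be found in the camera images.
- wide_pot: the widest of three open turned wooden pots (all of the same wood, round, mouth up, with a foot tapering in below a straight vertical rim band 32 mm deep). Outside 150 mm across at the rim and 120 mm at the foot, 60 mm high, wall 9 mm, so inside 132 mm across at the mouth and about 102 mm at the floor; floor 8 mm thick. Origin: centre of its underside, z up
- middle_pot: the middle pot, like the widest: outside 102 mm across at the rim and 86 mm at the foot, 80 mm high, wall 8 mm, so inside 86 mm across at the mouth and about 70 mm at the floor; floor 8 mm thick. Seated in the widest pot its rim stands 28 mm above that pot's rim. Origin: centre of its underside, z up
- narrow_pot: the narrowest pot, like the others but tallest: outside 64 mm across at the rim and 56 mm at the foot, 100 mm high, wall 7 mm, inside 50 mm across at the mouth; floor 8 mm thick. Seated in the middle pot its rim stands 28 mm above that pot's rim. Origin: centre of its underside, z up
- narrow_pot_rim (a point): centre of the narrowest pot's mouth, level with its rim, 100 mm above its underside; z up
- lid_center (a point): centre (mid-thickness, 4 mm above its underside) of the lid: a plain flat wooden disc of the same wood, 68 mm across and 8 mm thick, lying flat on the bench; both faces are alike
- spindle: bystander: turned pale-wood spindle with square ends, 270 x 36 x 36 mm, lying along its own x. Origin: centre of its underside
- gouge: bystander: turning gouge, wooden handle and steel blade, 360 mm long, 36 mm high, lying along its own x. Origin: centre of its underside
- sanding_block: bystander: cork sanding block 110 x 62 x 38 mm. Origin: centre of its underside
- faceplate: bystander: dark steel lathe faceplate lying flat, disc 90 mm across and 12 mm thick with a hub 40 mm across, 32 mm high in all. Origin: centre of its underside
- wax_tin: bystander: closed plain metal tin 84 mm across, 50 mm high. Origin: centre of its underside
- offcut: bystander: pale wooden offcut block 70 x 55 x 45 mm. Origin: centre of its underside
- brush: bystander: hand brush 200 mm long, lying along its own x. Origin: centre of its underside
- lid: the same lid. Origin: centre of its underside as it lies at the start, z up

How it is judged (in metres and radians):
At the end, for the whole second after the job is handed in: Wide pot upright on the bench; middle pot on its floor, narrow pot on the middle's floor (within 4 mm of down, 10 mm of centre, 0.06 rad of upright); lid flat on the narrow rim (within 3 mm, centred within 10 mm, 0.06 rad). All at rest; bystanders within 30 mm of their start (angle between each of wide_pot, middle_pot, narrow_pot's own z axis and vertical below 0.06 rad and height (world z) of wide_pot between -0.003 and 0.005 m and horizontal distance between middle_pot and wide_pot below 0.01 m and z of middle_pot in the frame of wide_pot between 0.005 and 0.012 m and horizontal distance between narrow_pot and middle_pot below 0.01 m and z of narrow_pot in the frame of middle_pot between 0.005 and 0.012 m and horizontal distance between lid_center and narrow_pot_rim below 0.01 m and z of lid_center in the frame of narrow_pot_rim between 0.001 and 0.007 m and angle between the z axis of lid_center and the z axis of narrow_pot_rim, either way round below 0.06 rad and linear speed of each of wide_pot, middle_pot, narrow_pot, lid below 0.02 m/s and distance of each of spindle, gouge, sanding_block, faceplate, wax_tin, offcut, brush from where it was at the start of the episode below 0.03 m); the robot touches nothing.
It fails at once if a pot or the lid is dropped: it falls freely, touching nothing, at more than 0.7 m/s (a fall of about 25 mm) ((linear speed of wide_pot above 0.7 m/s and contact force between wide_pot and anything else below 0.02 N) or (linear speed of middle_pot above 0.7 m/s and contact force between middle_pot and anything else below 0.02 N) or (linear speed of narrow_pot above 0.7 m/s and contact force between narrow_pot and anything else below 0.02 N) or (linear speed of lid above 0.7 m/s and contact force between lid and anything else below 0.02 N)).
It also fails if it takes over 72 s, if anything falls off the work surface, if the arm or the gripper's body presses on something with over 40 N, if the wrist force passes 120 N, or if a joint passes its speed limit or range.

## Working session

There is one attempt and no reset: what is moved stays moved. The work goes in short steps, Python scripts to look and compute and a tool call to move; the robot and the scene stay as the last step left them, time stands still between calls to the robot, and variables do not carry over. Pictures are saved under pics/ and viewed, about 8 in all and at most 12, crops included, and the job is handed in when it is done.

Besides the shell and the picture viewer there is one more tool, called in YAML: its name, and indented under it one key for each argument. servo_tool: Moves the arm, as the interface text tells. Its arguments: {"type":"object","properties":{"plan":{"type":"array"},"force":{"type":"number"}},"required":["plan"]}

```bash
mkdir -p pics; python3 - <<'E'
from cell import env
import cv2,numpy as np
o=env.get_obs();print({k:np.round(v,3) for k,v in o.items()})
a=env.read_camera("scene");b=env.read_camera("side")
for n,c in(("scene",a),("side",b)):
    print(n,c["fx"],c["fy"],c["cx"],c["cy"],c["rvec"],c["tvec"]); cv2.imwrite(f"pics/{n}0.png",cv2.resize(c["image"],(800,600),interpolation=cv2.INTER_CUBIC))
    R=cv2.Rodrigues(np.array(c["rvec"]))[0];print(-R.T@np.array(c["tvec"]).ravel())
E
```

```text
{'time_s': np.float64(0.0), 'qpos': array([67.957, 18.44 , -4.014, 83.178,  1.297, 78.541, -3.26 ]), 'joint_velocities': array([-0.031,  0.018,  0.027,  0.027, -0.067,  0.085, -0.016]), 'effort': array([-0.0000e+00, -4.9128e+01, -4.0400e-01, -3.1253e+01, -6.4000e-02,
        4.4000e-02,  0.0000e+00]), 'tool_pos': array([ 0.252, -0.598,  0.221]), 'tool_rot': array([-1.79887e+02,  9.00000e-03,  2.28520e+01]), 'force': array([-0.066,  0.538, -0.527]), 'wrist_torque': array([-0.003, -0.045,  0.011]), 'grip_width': np.float64(0.087)}
scene 367.79476822781817 367.79476822781817 252.50673982522267 185.18732639708628 [ 1.46146693  2.18815846 -0.82243902] [ 0.20640906 -0.33539982  1.41510611]
[1.16669196 0.26991192 0.85064709]
side 353.4712513807509 353.4712513807509 258.4287305821994 189.61044480786325 [ 0.81944218 -2.65432007  0.96024738] [0.44740694 0.29688272 1.0122513 ]
[0.13164856 0.59837787 0.9682859 ]
```

View pics/scene0.png

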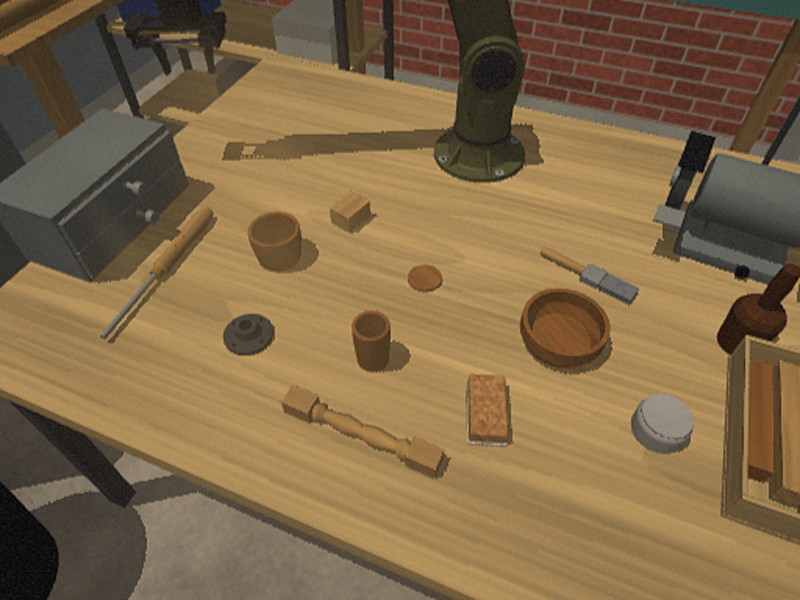

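View pics/side0.png

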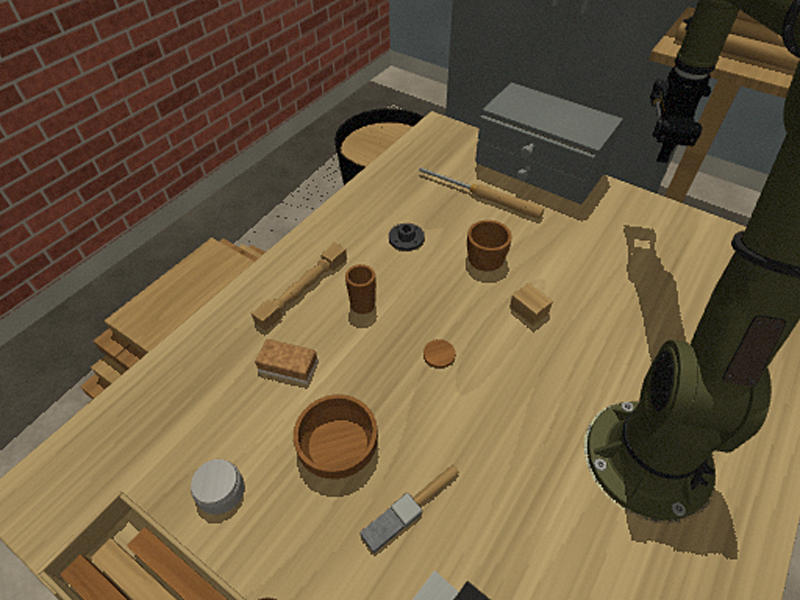

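Everything is visible in both views. In the scene view the rim centres are about: wide (566,323), middle (275,230), narrow (371,325), lid (425,277). In the side view they are (336,434), (489,241), (361,274), (440,352). Next I triangulate and refine by fitting rim circles.

```bash
cat > h.py <<'E'
import cv2,numpy as np
from cell import env
from scipy.optimize import least_squares
S=1.5625
def cam(n):
    c=env.read_camera(n);c["K"]=np.array([[c["fx"],0,c["cx"]],[0,c["fy"],c["cy"]],[0,0,1.]]);c["rvec"]=np.array(c["rvec"],float);c["tvec"]=np.array(c["tvec"],float);return c
def proj(c,P): return cv2.projectPoints(np.array(P,float).reshape(-1,1,3),c["rvec"],c["tvec"],c["K"],None)[0].reshape(-1,2)
def ray(c,uv,z):
    R=cv2.Rodrigues(c["rvec"])[0];C=-R.T@c["tvec"].ravel()
    d=R.T@np.linalg.inv(c["K"])@np.array([uv[0],uv[1],1.]);return C+d*(z-C[2])/d[2]
def circ(x,y,z,r,n=72):
    t=np.linspace(0,2*np.pi,n,endpoint=False);return np.c_[x+r*np.cos(t),y+r*np.sin(t),np.full(n,z)]
def overlay(cams,items,fn,zoom=4,hw=38):
    rows=[]
    for c in cams:
        r=[]
        for (x,y,cs) in items:
            u=proj(c,[[x,y,cs[0][0]]])[0];u0=np.round(u).astype(int)-hw
            im=cv2.copyMakeBorder(c["image"],99,99,99,99,cv2.BORDER_CONSTANT)[u0[1]+99:u0[1]+99+2*hw,u0[0]+99:u0[0]+99+2*hw]
            im=cv2.resize(im,None,fx=zoom,fy=zoom,interpolation=cv2.INTER_NEAREST)
            for z,rr in cs:
                p=(proj(c,circ(x,y,z,rr))-u0+.5)*zoom
                for q in p: cv2.circle(im,tuple(int(v) for v in q),1,(0,255,0),-1)
            r.append(im)
        rows.append(np.hstack(r))
    im=np.vstack(rows)
    f=min(800/im.shape[1],600/im.shape[0],1);cv2.imwrite(fn,cv2.resize(im,None,fx=f,fy=f,interpolation=cv2.INTER_AREA))
E
python3 - <<'E'
from h import *
s,d=cam("scene"),cam("side")
np.set_printoptions(precision=4,suppress=True)
I=dict(wide=((566,323),(336,434),.06),mid=((275,230),(489,241),.08),nar=((371,325),(361,274),.1),lid=((425,277),(440,352),.008))
P={}
for k,(a,b,z) in I.items():
    p,q=ray(s,np.array(a)/S,z),ray(d,np.array(b)/S,z);P[k]=(p+q)/2;print(k,p,q,np.hypot(*P[k][:2]))
overlay([s,d],[(*P["wide"][:2],[(.06,.075),(.06,.066)]),(*P["mid"][:2],[(.08,.051),(.08,.043)]),(*P["nar"][:2],[(.1,.032),(.1,.025)]),(*P["lid"][:2],[(.008,.034)])],"pics/ov1.png")
E
```

```text
wide [0.4944 0.3045 0.06  ] [0.4794 0.3042 0.06  ] 0.574223403992801
mid [ 0.499  -0.2678  0.08  ] [ 0.4819 -0.2573  0.08  ] 0.5562940954709699
nar [0.654  0.0083 0.1   ] [0.6501 0.002  0.1   ] 0.6520649999281143
lid [0.4418 0.0261 0.008 ] [0.436  0.0209 0.008 ] 0.439532676551051
```

View pics/ov1.png

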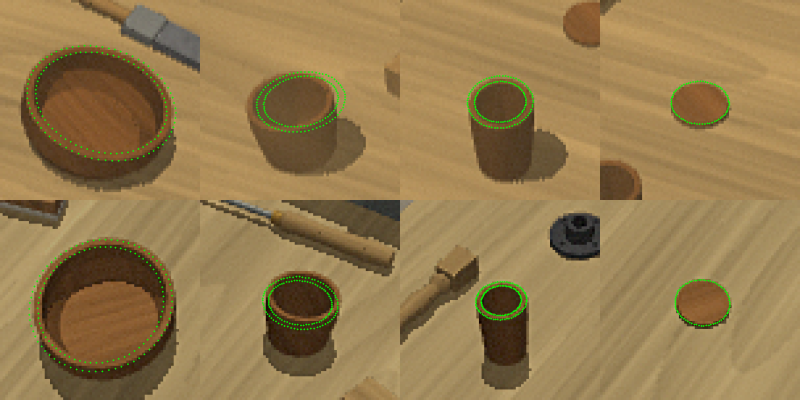

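The overlay shows wide, narrow and lid circles roughly on their rims, but the middle circle sits about 3 px right in the scene view. I'll refine with an edge search over both views.

```bash
cat >> h.py <<'E'
def score(c,g,x,y,cs):
    t=0
    for z,r in cs:
        p=proj(c,circ(x,y,z,r));T=np.roll(p,-1,0)-np.roll(p,1,0);n=np.c_[T[:,1],-T[:,0]]/np.linalg.norm(T,axis=1)[:,None]
        m=[cv2.remap(q,p[:,0].astype(np.float32),p[:,1].astype(np.float32),cv2.INTER_LINEAR).ravel() for q in g]
        t+=np.mean(np.minimum(np.abs(m[0]*n[:,0]+m[1]*n[:,1]),40))
    return t
def grads(c):
    G=cv2.GaussianBlur(c["image"][:,:,1],(0,0),.8).astype(np.float32)
    return cv2.Sobel(G,cv2.CV_32F,1,0,scale=.25),cv2.Sobel(G,cv2.CV_32F,0,1,scale=.25)
def refine(cams,x,y,cs,w=.016,st=.001):
    gs=[grads(c) for c in cams];o=np.arange(-w,w+1e-9,st)
    F=np.array([[[score(c,g,x+a,y+b,cs) for b in o] for a in o] for c,g in zip(cams,gs)])
    out=[]
    for f in [*F,F.sum(0)]:
        i,j=np.unravel_index(f.argmax(),f.shape);out.append((x+o[i],y+o[j]))
    return np.array(out)
M=dict(wide=[(.06,.075),(.06,.066)],mid=[(.08,.051),(.08,.043)],nar=[(.1,.032),(.1,.025)],lid=[(.008,.034)])
E
python3 - <<'E'
from h import *
s,d=cam("scene"),cam("side")
I=dict(wide=(.487,.304),mid=(.49,-.263),nar=(.652,.005),lid=(.439,.0235));it=[]
for k,p in I.items():
    q=refine([s,d],*p,M[k]);print(k,np.round(q,4).tolist());it.append((*q[2],M[k]))
overlay([s,d],it,"pics/ov2.png")
E
```

```text
wide [[0.487, 0.302], [0.486, 0.3], [0.486, 0.301]]
mid [[0.494, -0.276], [0.494, -0.278], [0.494, -0.277]]
nar [[0.654, 0.006], [0.653, 0.004], [0.653, 0.005]]
lid [[0.444, 0.0255], [0.437, 0.0255], [0.439, 0.0255]]
```

View pics/ov2.png

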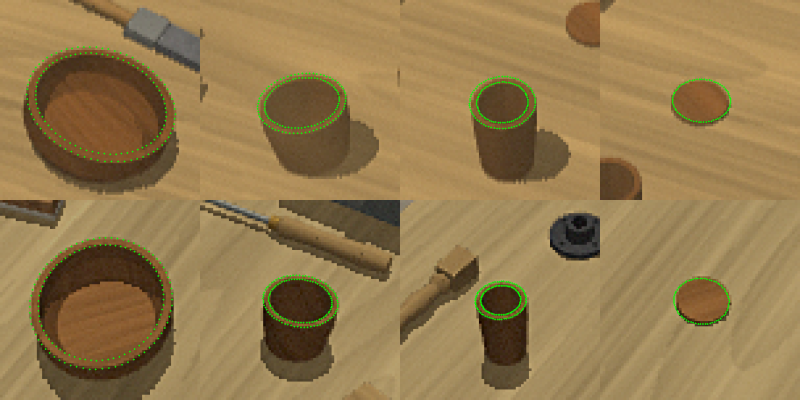

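Both views agree within about 2 mm: wide (.486,.301), middle (.494,-.277), narrow (.653,.005), lid (.440,.0255). All are within reach. I'll work at yaw 90°, where tool x is world y and tool y is world x, and turn there first.

servo_tool:
  plan:
    - [0.6,[0,0,0.5],[0,0,-6.7]]
    - [0.6,[0,0,0.5],[0,0,-6.7]]
    - [0.6,[0,0,0.5],[0,0,-6.7]]
    - [0.6,[0,0,0.5],[0,0,-6.7]]
    - [0.6,[0,0,0.5],[0,0,-6.7]]
    - [0.6,[0,0,0.5],[0,0,-6.7]]
    - [0.6,[0,0,0.5],[0,0,-6.7]]
    - [0.6,[0,0,0.5],[0,0,-6.7]]
    - [0.6,[0,0,0.5],[0,0,-6.7]]
    - [0.6,[0,0,0.5],[0,0,-6.7]]
    - [0.6,[0,0,0],[0,0,0]]
  force: 30

```text
time_s: 1.22
tool_pos: [0.2522, -0.5986, 0.1694]
tool_rot: [-180.0, -0.1, 93.2]
force: [-0.3, 1.0, -0.3]
grip_width: 0.0522
```

servo_tool:
  plan:
    - [0.6,[0,0,0],[0,0,3]]
    - [0.6,[2.6,2.35,0],[0,0,0]]
    - [0.6,[2.6,2.35,0],[0,0,0]]
    - [0.6,[2.6,2.35,0],[0,0,0]]
    - [0.6,[2.6,2.35,0],[0,0,0]]
    - [0.6,[2.6,2.35,0],[0,0,0]]
    - [0.6,[2.6,2.35,0],[0,0,0]]
    - [0.6,[2.6,2.35,0],[0,0,0]]
    - [0.6,[2.6,2.35,0],[0,0,0]]
    - [0.6,[2.6,2.35,0],[0,0,0]]
    - [0.6,[2.6,2.35,0],[0,0,0]]
    - [0.6,[2.0,1.8,0],[0,0,0]]
    - [0.6,[0,0,0],[0,0,0]]

```text
time_s: 2.3
tool_pos: [0.5201, -0.3171, 0.1714]
tool_rot: [179.9, 0.2, 86.5]
force: [-0.1, 0.7, -0.5]
grip_width: 0.0524
```

servo_tool:
  plan:
    - [0.6,[0,0,0],[0,0,-3]]
    - [0.6,[2.0,1.0,0],[0,0,0]]
    - [0.6,[1.7,0.9,0],[0,0,0]]
    - [0.6,[0,0,0],[0,0,0]]
    - [0.6,[0,0,0],[0,0,0]]

```text
time_s: 2.72
tool_pos: [0.5415, -0.2783, 0.1727]
tool_rot: [179.8, 0.3, 89.0]
force: [-1.4, -0.7, 0.5]
grip_width: 0.0522
```

```bash
cat >> h.py <<'E'
from scipy.spatial.transform import Rotation as Ro
def wcam():
    o=env.get_obs();c=env.read_camera("wrist");c["K"]=np.array([[c["fx"],0,c["cx"]],[0,c["fy"],c["cy"]],[0,0,1.]])
    T=np.eye(4);T[:3,:3]=Ro.from_euler("xyz",o["tool_rot"],degrees=True).as_matrix();T[:3,3]=o["tool_pos"]
    W=np.linalg.inv(T@np.array(c["T_tool_cam"]));c["rvec"]=cv2.Rodrigues(W[:3,:3])[0].ravel();c["tvec"]=W[:3,3];c["o"]=o
    return c
E
python3 - <<'E'
from h import *
w=wcam();print(w["o"]["tool_pos"],w["o"]["tool_rot"],w["o"]["qpos"])
print(refine([w],.494,-.277,M["mid"],w=.01)[0], refine([cam("scene"),cam("side")],.494,-.277,M["mid"],w=.006))
im=w["image"].copy()
for z,r in M["mid"]:
    for q in proj(w,circ(.494,-.277,z,r)): cv2.circle(im,tuple(int(v) for v in q),1,(0,255,0),-1)
cv2.imwrite("pics/w1.png",im)
E
```

```text
[ 0.54151578 -0.27831769  0.17272623] [179.82058646   0.25451859  89.03159409] [ 46.44345625  16.71810182 -26.21255077  92.62314897   7.85496523
  72.19486362  17.84811405]
[ 0.493 -0.276] [[ 0.493 -0.274]
 [ 0.495 -0.276]
 [ 0.494 -0.275]]
```

View pics/w1.png

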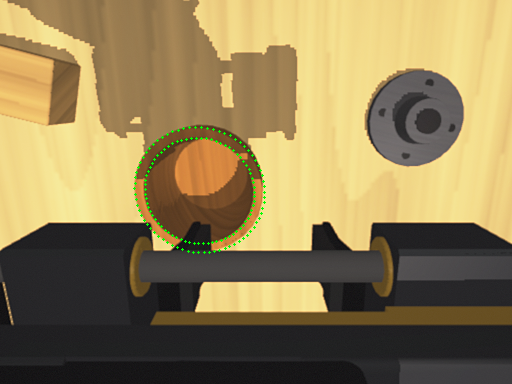

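The wrist view shows the middle pot's rim on the predicted circle (about (.493,-.276)), and the fingers straddling its right wall. Descending.

servo_tool:
  plan:
    - [0.6,[0.1,-0.1,2.5],[0,0,-0.5]]
    - [0.6,[0.1,0,2.5],[0,0,0]]
    - [0.6,[0,0,2.5],[0,0,0]]
    - [0.6,[0,0,2.0],[0,0,0]]
    - [0.6,[0,0,1.0],[0,0,0]]
    - [0.6,[0,0,0.4],[0,0,0]]
    - [0.6,[0,0,0],[0,0,0]]

```text
time_s: 3.45
tool_pos: [0.5371, -0.2899, 0.0619]
tool_rot: [179.7, 0.7, 88.5]
force: [-0.9, 0.6, -0.1]
grip_width: 0.052
```

servo_tool:
  plan:
    - [0.6,[0.7,0.1,0.2],[0,0.3,-0.8]]
    - [0.6,[0.6,0.1,0.2],[0,0.3,-0.5]]
    - [0.6,[0,0,0],[0,0,0]]

```text
time_s: 3.7
tool_pos: [0.5405, -0.2779, 0.06]
tool_rot: [179.5, 0.1, 89.7]
force: [0.3, 0.5, -0.1]
grip_width: 0.0524
```

servo_tool:
  plan:
    - [0.6,[0.15,0,0.3],[0.4,0,0]]
    - [0.0,[0,0,0],[0,0,0]]
    - [0.0,[0,0,0],[0,0,0]]
    - [0.0,[0,0,0],[0,0,0]]
    - [0.0,[0,0,0],[0,0,0]]
    - [0.0,[0,0,0],[0,0,0]]
    - [0.0,[0,0,0],[0,0,0]]
  force: 40

```text
time_s: 4.28
tool_pos: [0.5433, -0.276, 0.0602]
tool_rot: [179.7, 0.3, 89.9]
force: [0.8, -0.1, -0.7]
grip_width: 0.0198
```

servo_tool:
  plan:
    - [0.0,[0,-0.3,0.5],[0,0,0]]
    - [0.0,[0,0,0],[0,0,0]]
    - [0.0,[0,0,0],[0,0,0]]
    - [0.0,[0,0,0],[0,0,0]]
    - [0.0,[0,0,0],[0,0,0]]
    - [0.0,[0,0,0],[0,0,0]]

```text
time_s: 4.78
tool_pos: [0.5394, -0.2768, 0.0548]
tool_rot: [179.7, 0.3, 89.8]
force: [-0.6, -0.3, 0.4]
grip_width: 0.0079
```

servo_tool:
  plan:
    - [0.0,[0,0,-0.5],[0,0,0]]
    - [0.0,[0,0,-1.0],[0,0,0]]
    - [0.0,[0,0,-2.0],[0,0,0]]
    - [0.0,[0,0,-2.5],[0,0,0]]
    - [0.0,[0,0,-2.0],[0,0,0]]
    - [0.0,[0,0,-1.5],[0,0,0]]
    - [0.0,[0,0,0],[0,0,0]]

```text
time_s: 5.37
tool_pos: [0.5368, -0.2744, 0.1532]
tool_rot: [-180.0, 0.1, 89.9]
force: [0.9, 0.4, -1.5]
grip_width: 0.0077
```

servo_tool:
  plan:
    - [0.0,[1.0,0,-0.2],[0,0,0]]
    - [0.0,[2.0,0,0],[0,0,0]]
    - [0.0,[3.0,0,0],[0,0,0]]
    - [0.0,[3.0,0,0],[0,0,0]]
    - [0.0,[3.0,0,0],[0,0,0]]
    - [0.0,[3.0,0,0],[0,0,0]]
    - [0.0,[3.0,0,0],[0,0,0]]
    - [0.0,[3.0,0,0],[0,0,0]]
    - [0.0,[3.0,0,0],[0,0,0]]
    - [0.0,[3.0,0,0],[0,0,0]]
    - [0.0,[3.0,0,0],[0,0,0]]
    - [0.0,[3.0,0,0],[0,0,0]]
    - [0.0,[3.0,0,0],[0,0,0]]
    - [0.0,[3.0,0,0],[0,0,0]]
    - [0.0,[3.0,0,0],[0,0,0]]
    - [0.0,[3.0,0,0],[0,0,0]]
    - [0.0,[3.0,0,0],[0,0,0]]
    - [0.0,[2.0,0,0],[0,0,0]]
    - [0.0,[1.0,0,0],[0,0,0]]
    - [0.0,[0,0,0],[0,0,0]]

```text
time_s: 7.03
tool_pos: [0.516, 0.2697, 0.1357]
tool_rot: [-178.3, 0.0, 90.2]
force: [0.4, 0.2, -2.5]
grip_width: 0.0075
```

```bash
cat >> h.py <<'E'
def held(names,x,y,dz,cs,w=.012):
    o=env.get_obs();print(np.round(o["tool_pos"],4),np.round(o["tool_rot"],2),np.round(o["force"],1),round(float(o["time_s"]),2))
    cs=[(z+dz,r) for z,r in cs];C=[cam(n) for n in names]
    q=refine(C,x,y,cs,w);print(np.round(q,4).tolist());return C,q,cs
E
python3 - <<'E'
from h import *
o=env.get_obs();t=o["tool_pos"];print(o["qpos"])
C,q,cs=held(["scene","side"],t[0]-.047,t[1],t[2]-.0548,M["mid"])
overlay(C,[(*q[2],cs),(.486,.301,M["wide"])],"pics/ov3.png",zoom=4,hw=50)
E
```

```text
[  6.94203016  20.08130306 -44.18419944  96.7427221   13.70863531
  70.52887201 -40.27143056]
[0.516  0.2697 0.1357] [-1.7832e+02  5.0000e-02  9.0160e+01] [ 0.4  0.2 -2.5] 7.03
[[0.481, 0.2707], [0.471, 0.2697], [0.47, 0.2707]]
```

servo_tool:
  plan:
    - [0.0,[1.5,0.8,-0.5],[-0.8,0,0]]
    - [0.0,[1.4,0.7,-0.3],[-0.7,0,0]]
    - [0.0,[0,0,0],[0,0,0]]
    - [0.0,[0,0,0],[0,0,0]]

```text
time_s: 7.47
tool_pos: [0.535, 0.2844, 0.1414]
tool_rot: [-179.8, 0.8, 89.3]
force: [-0.2, -1.0, -3.4]
grip_width: 0.0079
```

```bash
python3 - <<'E'
from h import *
o=env.get_obs();t=o["tool_pos"];print(t,o["tool_rot"])
w=wcam();dz=t[2]-.0548
cs=[(z+dz,r) for z,r in M["mid"]]
q=refine([w],t[0]-.047,t[1],cs,.01)[0];print(q)
im=w["image"].copy()
for (x,y),C in((q,cs),((.486,.301),M["wide"])):
  for z,r in C:
    for p in proj(w,circ(x,y,z,r)): cv2.circle(im,tuple(int(v) for v in p),1,(0,255,0),-1)
s=cam("scene");sm=s["image"].copy()
for (x,y),C in((q,cs),((.486,.301),M["wide"])):
  for z,r in C:
    for p in proj(s,circ(x,y,z,r)): cv2.circle(sm,tuple(int(v) for v in p),0,(0,255,0),-1)
u=proj(s,[[.486,.301,.1]])[0].astype(int)
sm=cv2.resize(sm[u[1]-64:u[1]+64,u[0]-48:u[0]+48],None,fx=3,fy=3)
cv2.imwrite("pics/w2.png",np.hstack([im,sm]))
E
```

```text
[0.535      0.28435623 0.14139175] [-179.80389033    0.76358919   89.28075409]
[0.49       0.28635623]
```

View pics/w2.png

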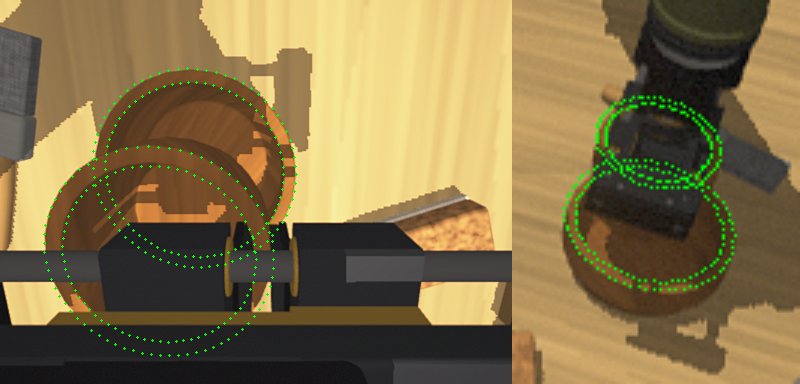

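The held pot's rim runs from about (45,245) to a top at (150,147). The wide pot sits where predicted. The model rim for the held pot is a few mm off, so I'll centre better and look closer.

servo_tool:
  plan:
    - [0.0,[0.7,-0.1,0],[0,0.5,-0.5]]
    - [0.0,[0.5,-0.1,0],[0,0.3,-0.3]]
    - [0.0,[0,0,0],[0,0,0]]
    - [0.0,[0,0,0],[0,0,0]]

```text
time_s: 7.9
tool_pos: [0.5332, 0.293, 0.1406]
tool_rot: [-179.7, 0.0, 89.9]
force: [-0.0, -0.7, -2.6]
grip_width: 0.0074
```

```bash
python3 - <<'E'
from h import *
w=wcam();t=w["o"]["tool_pos"];print(t,w["o"]["tool_rot"],w["o"]["force"]);dz=t[2]-.0548
im=cv2.resize(w["image"][40:300,20:330],None,fx=2.3,fy=2.3,interpolation=cv2.INTER_CUBIC)
def dr(x,y,C,col):
  for z,r in C:
    for p in proj(w,circ(x,y,z,r)): cv2.circle(im,tuple(int(v) for v in (p-[20,40]+.5)*2.3-.5),1,col,-1)
dr(t[0]-.047,t[1],[(z+dz,r) for z,r in M["mid"]],(0,255,0));dr(.486,.301,M["wide"],(255,0,0))
cv2.imwrite("pics/w3.png",im);print(im.shape)
print(proj(w,[[t[0]-.047,t[1],.08+dz],[t[0]-.042,t[1],.08+dz],[t[0]-.047,t[1]+.005,.08+dz]]))
E
```

```text
[0.53316474 0.29296246 0.14063123] [-1.79736236e+02  3.55338453e-02  8.98543690e+01] [-0.01442702 -0.72406257 -2.6091584 ]
(598, 713, 3)
[[155.63407115 263.28068609]
 [166.77611229 263.27224749]
 [154.6924324  253.01203609]]
```

View pics/w3.png

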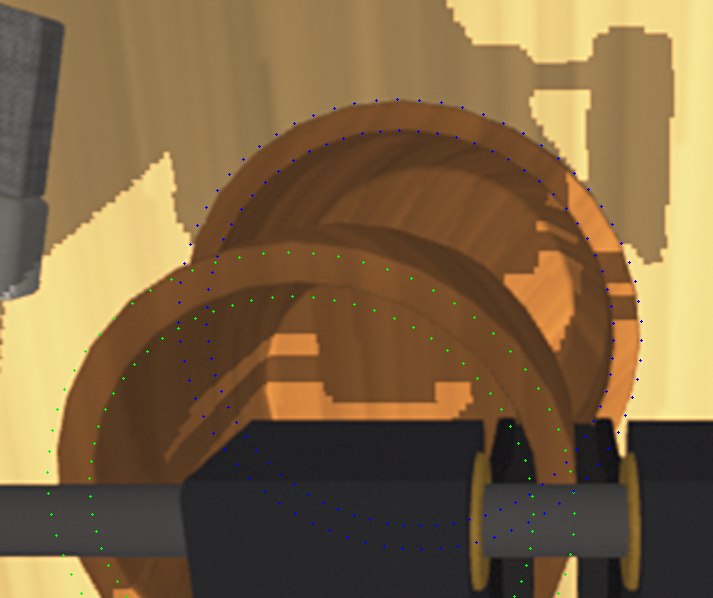

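The held rim centre is about (.487,.296) and the wide pot is at (.487,.301), so I shift +5 mm in y. I descend in stages, correcting drift.

servo_tool:
  plan:
    - [0.0,[0.3,0,0.7],[0,0,0]]
    - [0.0,[0.3,0,0.8],[0,0,0]]
    - [0.0,[0.1,0,0.7],[0,0,0]]
    - [0.0,[0,0,0],[0,0,0]]
    - [0.0,[0,0,0],[0,0,0]]

```text
time_s: 8.37
tool_pos: [0.5326, 0.3007, 0.1156]
tool_rot: [-179.7, 0.1, 89.9]
force: [0.1, 0.3, -2.4]
grip_width: 0.0073
```

servo_tool:
  plan:
    - [0.0,[-0.2,0,0.8],[0,0,0]]
    - [0.0,[0,0,1.0],[0,0,0]]
    - [0.0,[0,0,1.0],[0,0,0]]
    - [0.0,[0,0,0.8],[0,0,0]]
    - [0.0,[0,0,0],[0,0,0]]
    - [0.0,[0,0,0],[0,0,0]]

```text
time_s: 8.87
tool_pos: [0.5317, 0.2977, 0.0744]
tool_rot: [-179.6, 0.1, 89.9]
force: [0.0, 0.8, -2.3]
grip_width: 0.0072
```

servo_tool:
  plan:
    - [0.0,[0,0.1,0.4],[0,0,0]]
    - [0.0,[0,0,0.4],[0,0,0]]
    - [0.0,[0,0,0.2],[0,0,0]]
    - [0.0,[0,0,0],[0,0,0]]
    - [0.0,[0,0,0],[0,0,0]]

```text
time_s: 9.28
tool_pos: [0.5333, 0.2979, 0.0638]
tool_rot: [-179.6, 0.1, 89.9]
force: [0.8, -0.6, -3.2]
grip_width: 0.0079
```

servo_tool:
  plan:
    - [0.0,[0,0,0.15],[0,0,0]]
    - [0.0,[0,0,0.1],[0,0,0]]
    - [0.0,[0,0,0],[0,0,0]]

```text
time_s: 9.53
tool_pos: [0.534, 0.2984, 0.063]
tool_rot: [-179.7, 0.1, 89.9]
force: [0.1, 0.6, -2.9]
grip_width: 0.008
```

servo_tool:
  plan:
    - [0.0,[0,0,0.2],[0,0,0]]
    - [0.0,[0,0,0.2],[0,0,0]]
    - [0.0,[0,0,0],[0,0,0]]

```text
time_s: 9.78
tool_pos: [0.5349, 0.2991, 0.0632]
tool_rot: [-179.9, 0.1, 89.8]
force: [0.3, 0.3, -3.0]
grip_width: 0.0073
```

servo_tool:
  plan:
    - [0.0,[0,-0.1,0.5],[0,0,0]]
    - [0.0,[0,0,0],[0,0,0]]

```text
time_s: 9.95
tool_pos: [0.5374, 0.3004, 0.0638]
tool_rot: [179.7, 0.0, 89.8]
force: [-0.5, 0.1, -2.6]
grip_width: 0.0076
```

servo_tool:
  plan:
    - [0.15,[0,0,0],[0,0,0]]
    - [0.3,[0,0,0],[0,0,0]]
    - [0.3,[0,0,0],[0,0,0]]
    - [0.3,[0,0,0],[0,0,0]]
    - [0.4,[0,0,0],[0,0,0]]

```text
time_s: 10.37
tool_pos: [0.5382, 0.3011, 0.0637]
tool_rot: [179.5, -0.1, 89.8]
force: [-0.1, 0.2, 0.4]
grip_width: 0.027
```

servo_tool:
  plan:
    - [0.4,[0,0,-1.0],[0,0,0]]
    - [0.4,[0,0,-2.0],[0,0,0]]
    - [0.4,[0,0,-3.0],[0,0,0]]
    - [0.4,[0,0,-3.0],[0,0,0]]
    - [1,[-2.0,0.8,-2.0],[0,0,0]]
    - [1,[-3.0,1.2,0],[0,0,0]]
    - [1,[-3.0,1.2,0],[0,0,0]]
    - [1,[-3.0,1.2,0],[0,0,0]]
    - [1,[-3.0,1.2,0],[0,0,0]]
    - [1,[-3.0,1.2,0],[0,0,0]]
    - [1,[-3.0,1.2,0],[0,0,0]]
    - [1,[-3.0,1.2,0],[0,0,0]]
    - [1,[-3.0,1.2,0],[0,0,0]]
    - [1,[-2.0,1.0,0],[0,0,0]]
    - [1,[0,0,0],[0,0,0]]
    - [1,[0,0,0],[0,0,0]]

```text
time_s: 11.7
tool_pos: [0.655, 0.0125, 0.1873]
tool_rot: [179.4, -0.2, 90.4]
force: [-0.6, 2.2, 1.0]
grip_width: 0.0869
```

```bash
python3 - <<'E'
from h import *
C,q,cs=held(["scene","side"],.489,.304,.008,M["mid"])
print(refine(C,.486,.301,M["wide"],.008))
print(refine(C,.653,.005,M["nar"],.008))
mm=(*q[2],cs+[(.0,.0001)])
overlay(C,[(*q[2],cs+M["wide"]) ,(.653,.005,M["nar"])],"pics/ov4.png",zoom=5)
E
```

```text
[0.655  0.0125 0.1873] [179.36  -0.23  90.39] [-0.6  2.2  1. ] 11.7
[[0.493, 0.304], [0.494, 0.302], [0.494, 0.303]]
[[0.487 0.301]
 [0.486 0.3  ]
 [0.486 0.301]]
[[0.654 0.006]
 [0.653 0.006]
 [0.653 0.006]]
```

View pics/ov4.png

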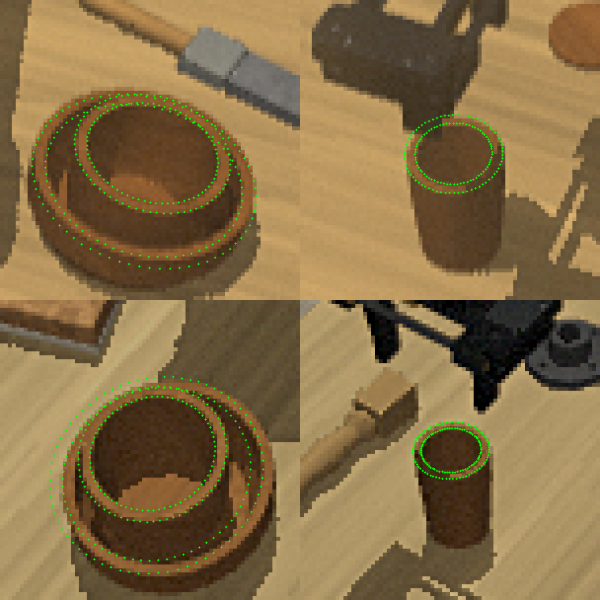

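The middle pot sits at (.494,.303) inside the wide pot at (.486,.301). That is upright and down, but about 8 mm off centre in x, inside the 10 mm limit. I'll nudge it −x using the narrow pot during insertion. Now grasping the narrow pot.

servo_tool:
  plan:
    - [1,[-0.3,-0.1,2.0],[0.4,0,0]]
    - [1,[-0.2,0,2.0],[0,0,0]]
    - [1,[0,0,1.5],[0,0,0]]
    - [1,[0,0,1.0],[0,0,0]]
    - [1,[0,0,0],[0,0,0]]
    - [1,[0,0,0],[0,0,0]]

```text
time_s: 12.3
tool_pos: [0.6528, 0.021, 0.1236]
tool_rot: [179.6, -0.4, 91.4]
force: [-0.5, 1.2, 0.0]
grip_width: 0.0869
```

servo_tool:
  plan:
    - [1,[-0.8,0,0.3],[0.2,-0.2,0.7]]
    - [1,[-0.7,0,0.3],[0.2,-0.2,0.6]]
    - [1,[-0.1,0,0],[0,0,0]]
    - [1,[0,0,0],[0,0,0]]

```text
time_s: 12.63
tool_pos: [0.6543, 0.0058, 0.1202]
tool_rot: [179.8, -0.0, 90.1]
force: [-0.4, 0.3, -0.1]
grip_width: 0.0871
```

servo_tool:
  plan:
    - [1,[-0.1,0,1.2],[0,0,0]]
    - [1,[-0.1,0,1.3],[0,0,0]]
    - [1,[-0.1,0,1.0],[0,0,0]]
    - [1,[0,0,0.6],[0,0,0]]
    - [1,[0,0,0],[0,0,0]]

```text
time_s: 13.05
tool_pos: [0.655, 0.0013, 0.0756]
tool_rot: [179.7, -0.0, 90.0]
force: [-1.2, 0.6, -0.5]
grip_width: 0.0864
```

servo_tool:
  plan:
    - [1,[0.4,0,0.1],[0,0,0]]
    - [0.6,[0,0,0],[0,0,0]]
    - [0.6,[0,0,0],[0,0,0]]
    - [0.6,[0,0,0],[0,0,0]]
    - [0.6,[0,0,0],[0,0,0]]
  force: 35

```text
time_s: 13.47
tool_pos: [0.6544, 0.0066, 0.0736]
tool_rot: [179.8, -0.0, 90.0]
force: [-2.2, -0.2, 1.8]
grip_width: 0.0678
```

servo_tool:
  plan:
    - [0.4,[0,0,-0.1],[0,0,0]]
    - [0.4,[0,0,0],[0,0,0]]
    - [0.4,[0,0,0],[0,0,0]]
    - [0.4,[0,0,0],[0,0,0]]

```text
time_s: 13.8
tool_pos: [0.6544, 0.0066, 0.075]
tool_rot: [179.8, -0.0, 90.0]
force: [0.6, -0.1, -0.7]
grip_width: 0.0642
```

servo_tool:
  plan:
    - [0.4,[0,0,-0.5],[0,0,0]]
    - [0.4,[0,0,-1.5],[0,0,0]]
    - [0.4,[0,0,-2.5],[0,0,0]]
    - [0.4,[0,0,-2.5],[0,0,0]]
    - [0.4,[0,0,-2.5],[0,0,0]]
    - [0.4,[0,0,-1.5],[0,0,0]]
    - [0.4,[1.0,-0.6,0],[0,0,0]]
    - [0.4,[2.0,-1.2,0],[0,0,0]]
    - [0.4,[2.7,-1.5,0],[0,0,0]]
    - [0.4,[2.7,-1.5,0],[0,0,0]]
    - [0.4,[2.7,-1.5,0],[0,0,0]]
    - [0.4,[2.7,-1.5,0],[0,0,0]]
    - [0.4,[2.7,-1.5,0],[0,0,0]]
    - [0.4,[2.7,-1.5,0],[0,0,0]]
    - [0.4,[2.7,-1.5,0],[0,0,0]]
    - [0.4,[2.5,-1.5,0],[0,0,0]]
    - [0.4,[2.0,-1.0,0],[0,0,0]]
    - [0.4,[1.0,-0.4,0],[0,0,0]]
    - [0.4,[0,0,0],[0,0,0]]
    - [0.4,[0,0,0],[0,0,0]]

```text
time_s: 15.47
tool_pos: [0.4793, 0.2971, 0.1788]
tool_rot: [-179.4, 0.2, 90.3]
force: [0.0, 0.3, -1.5]
grip_width: 0.0644
```

servo_tool:
  plan:
    - [0.4,[0.4,0.7,0],[-0.4,0,0.2]]
    - [0.4,[0.2,0.4,0],[0,0,0]]
    - [0.4,[0,0,0],[0,0,0]]
    - [0.4,[0,0,0],[0,0,0]]

```text
time_s: 15.8
tool_pos: [0.4928, 0.2999, 0.1772]
tool_rot: [-179.8, 0.3, 89.8]
force: [0.4, -0.1, -1.9]
grip_width: 0.0638
```

```bash
python3 - <<'E'
from h import *
w=wcam();t=w["o"]["tool_pos"];print(t,w["o"]["tool_rot"],w["o"]["force"]);dz=t[2]-.075
im=cv2.resize(w["image"][0:310,110:420],None,fx=1.9,fy=1.9,interpolation=cv2.INTER_CUBIC)
def dr(x,y,C,col):
  for z,r in C:
    for p in proj(w,circ(x,y,z,r)): cv2.circle(im,tuple(int(v) for v in (p-[110,0]+.5)*1.9-.5),1,col,-1)
dr(t[0],t[1],[(z+dz,r) for z,r in M["nar"]],(0,255,0));dr(.486,.301,M["wide"],(255,0,0));dr(.494,.303,[(z+.008,r) for z,r in M["mid"]],(255,255,0))
cv2.imwrite("pics/w4.png",im);print(im.shape)
E
```

```text
[0.49281859 0.29992119 0.17717685] [-179.80124953    0.31077493   89.78139773] [ 0.39639253 -0.07472364 -1.8680025 ]
(589, 589, 3)
```

View pics/w4.png

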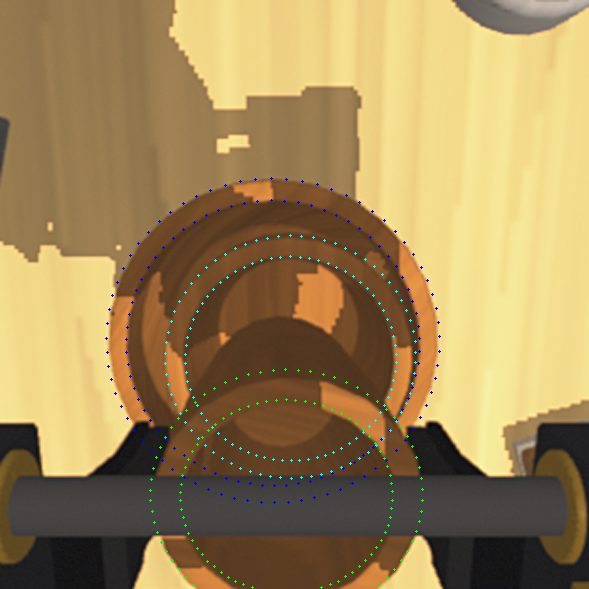

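The narrow pot hangs straight at its modelled position, and the nest below matches the predicted circles. Inserting.

servo_tool:
  plan:
    - [0.4,[0.2,0,0.8],[0,0.2,0]]
    - [0.4,[0.1,0,1.0],[0,0,0]]
    - [0.4,[0,0,0.8],[0,0,0]]
    - [0.4,[0,0,0],[0,0,0]]
    - [0.4,[0,0,0],[0,0,0]]

```text
time_s: 16.27
tool_pos: [0.4939, 0.3003, 0.1473]
tool_rot: [-179.7, 0.2, 89.5]
force: [-0.7, 0.3, -0.7]
grip_width: 0.0644
```

servo_tool:
  plan:
    - [0.4,[0.2,-0.1,0.9],[0,0,-0.2]]
    - [0.4,[0.1,-0.1,1.0],[0,0,0]]
    - [0.4,[0,0,1.0],[0,0,0]]
    - [0.4,[0,0,0.6],[0,0,0]]
    - [0.4,[0,0,0],[0,0,0]]
    - [0.4,[0,0,0],[0,0,0]]

```text
time_s: 16.77
tool_pos: [0.4905, 0.3034, 0.1075]
tool_rot: [-179.6, 0.2, 89.8]
force: [0.2, 0.2, -1.7]
grip_width: 0.064
```

servo_tool:
  plan:
    - [0.4,[0,0,0.5],[0,0,0]]
    - [0.4,[0,0,0.5],[0,0,0]]
    - [0.4,[0,0,0.1],[0,0,0]]
    - [0.4,[0,0,0],[0,0,0]]

```text
time_s: 17.1
tool_pos: [0.491, 0.3037, 0.096]
tool_rot: [-179.7, 0.2, 89.8]
force: [0.2, 0.4, -2.2]
grip_width: 0.0644
```

servo_tool:
  plan:
    - [0.4,[0,-0.4,0],[0,0,0]]
    - [0.4,[0,-0.4,0],[0,0,0]]
    - [0.4,[0,-0.3,0],[0,0,0]]
    - [0.4,[0,-0.2,0],[0,0,0]]
    - [0.4,[0,0,0],[0,0,0]]

```text
time_s: 17.52
tool_pos: [0.4785, 0.3039, 0.0972]
tool_rot: [-179.9, 0.1, 89.8]
force: [1.1, 0.1, -1.7]
grip_width: 0.0642
```

```bash
python3 - <<'E'
from h import *
C,q,cs=held(["scene","side"],.488,.303,.008,M["mid"],.01)
print(refine(C,.486,.301,M["wide"],.01))
print(refine(C,.481,.303,[(z+.021,r) for z,r in M["nar"]],.01))
E
```

```text
[0.4785 0.3039 0.0972] [-1.7993e+02  1.1000e-01  8.9750e+01] [ 1.1  0.1 -1.7] 17.52
[[0.487, 0.304], [0.498, 0.312], [0.487, 0.304]]
[[0.488 0.302]
 [0.477 0.309]
 [0.487 0.302]]
[[0.471 0.294]
 [0.478 0.303]
 [0.471 0.294]]
```

The scene view shows the middle pot now at (.487,.304) with the wide pot unmoved (the side view is blocked by the arm). Back to centre and down.

servo_tool:
  plan:
    - [0.4,[0,0.4,0],[0,0,0]]
    - [0.4,[0,0.4,0.2],[0,0,0]]
    - [0.4,[-0.1,0,0.3],[0,0,0]]
    - [0.4,[0,0,0.2],[0,0,0]]
    - [0.4,[0,0,0],[0,0,0]]

```text
time_s: 18.03
tool_pos: [0.4875, 0.3031, 0.0899]
tool_rot: [-179.9, 0.1, 89.7]
force: [-0.8, -0.7, 1.5]
grip_width: 0.0642
```

servo_tool:
  plan:
    - [0.78,[0,0,0],[0,0,0]]
    - [0.82,[0,0,0],[0,0,0]]
    - [0.85,[0,0,0],[0,0,0]]
    - [0.88,[0,0,-0.3],[0,0,0]]
    - [0.88,[0,0,-0.5],[0,0,0]]

```text
time_s: 18.45
tool_pos: [0.4868, 0.3031, 0.0975]
tool_rot: [-179.8, 0.1, 89.7]
force: [0.6, 0.2, 0.3]
grip_width: 0.0754
```

servo_tool:
  plan:
    - [0.88,[0,0,-1.5],[0,0,0]]
    - [0.88,[0,0,-2.5],[0,0,0]]
    - [1,[0,0,-2.5],[0,0,0]]
    - [1,[-1.0,-0.2,-1.0],[0,0,0]]
    - [1,[-2.5,-0.4,0],[0,0,0]]
    - [1,[-3.0,-0.5,0],[0,0,0]]
    - [1,[-3.0,-0.5,0],[0,0,0]]
    - [1,[-3.0,-0.5,0],[0,0,0]]
    - [1,[-3.0,-0.5,0],[0,0,0]]
    - [1,[-3.0,-0.5,0],[0,0,0]]
    - [1,[-3.0,-0.5,0],[0,0,0]]
    - [1,[-2.5,-0.4,0],[0,0,0]]
    - [1,[-1.5,-0.4,0],[0,0,0]]
    - [1,[0,0,0],[0,0,0]]
    - [1,[0,0,0],[0,0,0]]

```text
time_s: 19.7
tool_pos: [0.4427, 0.0426, 0.1856]
tool_rot: [179.3, -0.1, 90.2]
force: [0.6, -0.1, 0.4]
grip_width: 0.0868
```

```bash
python3 - <<'E'
from h import *
C,q,cs=held(["scene","side"],.487,.303,.008,M["mid"],.01)
print("wide",refine(C,.486,.301,M["wide"],.01).tolist())
print("nar",refine(C,.487,.303,[(z+.016,r) for z,r in M["nar"]],.01).tolist())
w=wcam();print("lid s/d",refine(C,.44,.0255,M["lid"],.008).tolist(),"wrist",refine([w],.44,.0255,M["lid"],.008)[0])
o=proj(w,[[.44,.0255,.008]]);print(o)
E
```

```text
[0.4427 0.0426 0.1856] [ 1.793e+02 -1.400e-01  9.016e+01] [ 0.6 -0.1  0.4] 19.7
[[0.486, 0.303], [0.484, 0.303], [0.485, 0.303]]
wide [[0.487, 0.301], [0.487, 0.3], [0.487, 0.301]]
nar [[0.485, 0.302], [0.485, 0.301], [0.485, 0.301]]
lid s/d [[0.444, 0.0255], [0.437, 0.0255], [0.439, 0.0255]] wrist [0.438  0.0245]
[[256.1774407  190.24498083]]
```

The nest reads wide (.487,.301), middle (.485,.303), narrow (.485,.301), agreed by both cameras. The lid is at about (.439,.025), confirmed by the wrist camera. Descending on the lid.

servo_tool:
  plan:
    - [1,[-0.8,-0.2,2.5],[0.4,0,0]]
    - [1,[-0.6,-0.1,2.5],[0.2,0,0]]
    - [1,[-0.4,0,2.5],[0,0,0]]
    - [1,[0,0,2.5],[0,0,0]]
    - [1,[0,0,2.0],[0,0,0]]
    - [1,[0,0,1.0],[0,0,0]]
    - [1,[0,0,0],[0,0,0]]
    - [1,[0,0,0],[0,0,0]]

```text
time_s: 20.52
tool_pos: [0.4453, 0.0389, 0.053]
tool_rot: [179.6, -0.5, 91.5]
force: [-1.2, 0.8, -0.2]
grip_width: 0.087
```

servo_tool:
  plan:
    - [1,[-0.7,-0.2,0.8],[0.2,-0.3,0.8]]
    - [1,[-0.6,-0.2,1.0],[0.1,-0.2,0.6]]
    - [1,[-0.2,-0.1,0.8],[0,0,0]]
    - [1,[0,0,0.2],[0,0,0]]
    - [1,[0,0,0],[0,0,0]]

```text
time_s: 20.93
tool_pos: [0.4438, 0.0229, 0.0258]
tool_rot: [179.5, 0.1, 90.0]
force: [0.0, 0.5, 0.9]
grip_width: 0.0868
```

servo_tool:
  plan:
    - [1,[0.1,-0.4,0.4],[0.3,0,0]]
    - [1,[0.1,-0.1,0.7],[0.1,0,0]]
    - [1,[0.1,0,0.5],[0,0,0]]
    - [1,[0,0,0.2],[0,0,0]]
    - [1,[0,0,0],[0,0,0]]

```text
time_s: 21.35
tool_pos: [0.4389, 0.0261, 0.0066]
tool_rot: [179.9, 0.1, 90.0]
force: [0.3, 0.2, -0.2]
grip_width: 0.0876
```

servo_tool:
  plan:
    - [1,[-0.1,0,0.3],[0,0,0]]
    - [1,[0,0,0.15],[0,0,0]]
    - [1,[0,0,0],[0,0,0]]

```text
time_s: 21.6
tool_pos: [0.4391, 0.0253, 0.0016]
tool_rot: [179.9, 0.1, 90.0]
force: [0.2, -0.2, -0.4]
grip_width: 0.0869
```

servo_tool:
  plan:
    - [0.6,[0,0,0],[0,0,0]]
    - [0.6,[0,0,0],[0,0,0]]
    - [0.6,[0,0,0],[0,0,0]]
    - [0.6,[0,0,0],[0,0,0]]
    - [0.6,[0,0,0],[0,0,0]]
    - [0.6,[0,0,0],[0,0,0]]
  force: 25

```text
time_s: 22.1
tool_pos: [0.4396, 0.0252, 0.002]
tool_rot: [179.8, 0.1, 90.0]
force: [0.2, 0.6, -1.1]
grip_width: 0.0658
```

servo_tool:
  plan:
    - [0.6,[0,0,0],[0,0,0]]
    - [0.6,[0,0,0],[0,0,0]]

```text
time_s: 22.27
tool_pos: [0.4396, 0.0252, 0.0021]
tool_rot: [179.8, 0.1, 90.0]
force: [0.0, 0.8, -0.9]
grip_width: 0.066
```

```bash
python3 - <<'E'
from h import *
w=wcam();print(w["o"]["tool_pos"],w["o"]["grip_width"]);t=w["o"]["tool_pos"]
C=[cam("scene"),cam("side")]
print(refine(C,.439,.0255,M["lid"],.012).tolist())
a=w["image"][130:330,130:390];a=cv2.resize(a,(520,400),interpolation=cv2.INTER_CUBIC)
b=[]
for c in C:
    u=proj(c,[[.439,.025,.01]])[0].astype(int);b.append(cv2.resize(c["image"][u[1]-25:u[1]+25,u[0]-35:u[0]+35],(280,200)))
cv2.imwrite("pics/w5.png",np.hstack([a,np.vstack(b)]))
E
```

```text
[0.43961255 0.02517706 0.00208083] 0.0659552033799782
[[0.449, 0.02650000000000001], [0.441, 0.024500000000000008], [0.443, 0.024500000000000008]]
```

View pics/w5.png

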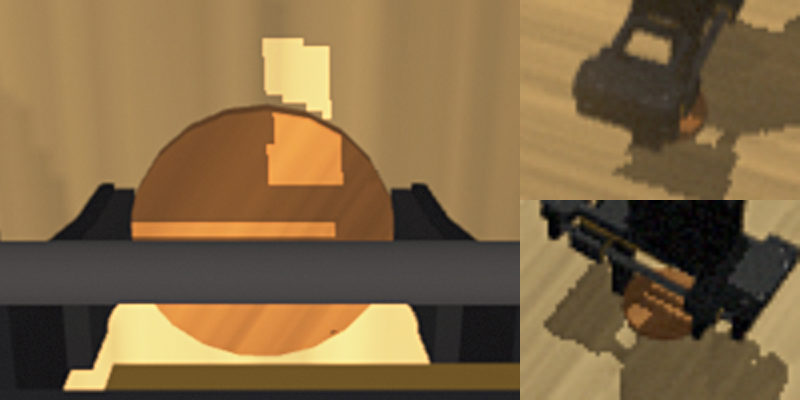

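The lid lies squarely and centred between the fingertips. Lifting.

servo_tool:
  plan:
    - [0.6,[0,0,-0.3],[0,0,0]]
    - [0.6,[0,0,-0.6],[0,0,0]]
    - [0.6,[0,0,-0.8],[0,0,0]]
    - [0.6,[0,0,0],[0,0,0]]

```text
time_s: 22.75
tool_pos: [0.4392, 0.0254, 0.0204]
tool_rot: [179.8, 0.1, 90.0]
force: [0.8, 0.5, -0.4]
grip_width: 0.0655
```

```bash
python3 - <<'E'
from h import *
w=wcam();o=w["o"];t=o["tool_pos"];print(t,o["tool_rot"],o["grip_width"],o["force"])
for dz in (-.004,0,.004): print(dz,[(np.round(refine([w],t[0],t[1],[(t[2]-.002+.008+dz,.034)],.008)[0]-t[:2],4)), score(w,grads(w),t[0],t[1],[(t[2]+.006+dz,.034)])])
E
```

```text
[0.43923606 0.02542732 0.02043344] [1.79844814e+02 9.71937282e-02 9.00157154e+01] 0.06546588037749432 [ 0.77719955  0.50026507 -0.43375259]
-0.004 [array([ 0.   , -0.004]), np.float64(5.863673512365979)]
0 [array([ 0.   , -0.001]), np.float64(7.439804420155538)]
0.004 [array([0.001, 0.   ]), np.float64(11.073877147174029)]
```

servo_tool:
  plan:
    - [0.6,[0,0,-1.0],[0,0,0]]
    - [0.6,[0,0,-2.0],[0,0,0]]
    - [0.6,[0,0,-2.0],[0,0,0]]
    - [0.6,[0,0,-2.0],[0,0,0]]
    - [0.6,[0,0,-2.0],[0,0,0]]
    - [0.6,[0,0,-2.0],[0,0,0]]
    - [0.6,[0,0,-1.0],[0,0,0]]
    - [0.6,[1.0,0.2,0],[0,0,0]]
    - [0.6,[2.0,0.4,0],[0,0,0]]
    - [0.6,[2.5,0.5,0],[0,0,0]]
    - [0.6,[2.5,0.5,0],[0,0,0]]
    - [0.6,[2.5,0.5,0],[0,0,0]]
    - [0.6,[2.5,0.5,0],[0,0,0]]
    - [0.6,[2.5,0.5,0],[0,0,0]]
    - [0.6,[2.5,0.5,0],[0,0,0]]
    - [0.6,[2.5,0.5,0],[0,0,0]]
    - [0.6,[2.0,0.4,0],[0,0,0]]
    - [0.6,[1.5,0.2,0],[0,0,0]]
    - [0.6,[0,0,0],[0,0,0]]
    - [0.6,[0,0,0],[0,0,0]]

```text
time_s: 24.47
tool_pos: [0.4803, 0.287, 0.147]
tool_rot: [-179.9, -0.3, 90.1]
force: [0.4, -0.6, -1.1]
grip_width: 0.0657
```

servo_tool:
  plan:
    - [0.6,[0.7,0.3,0],[0,-0.2,0]]
    - [0.6,[0.6,0.2,0.2],[0,0,0]]
    - [0.6,[0.1,0,0.4],[0,0,0]]
    - [0.6,[0,0,0.3],[0,0,0]]
    - [0.6,[0,0,0],[0,0,0]]
    - [0.6,[0,0,0],[0,0,0]]

```text
time_s: 24.97
tool_pos: [0.4853, 0.2989, 0.1359]
tool_rot: [-179.8, 0.1, 89.9]
force: [0.4, 0.7, 0.9]
grip_width: 0.0652
```

```bash
python3 - <<'E'
from h import *
w=wcam();o=w["o"];t=o["tool_pos"];print(t,o["tool_rot"],o["grip_width"],o["force"])
im=w["image"].copy()[60:330,90:420];im=cv2.resize(im,None,fx=1.3,fy=1.3,interpolation=cv2.INTER_CUBIC)
def dr(x,y,C,col):
  for z,r in C:
    for p in proj(w,circ(x,y,z,r)): cv2.circle(im,tuple(int(v) for v in (p-[90,60]+.5)*1.3-.5),1,col,-1)
dr(t[0],t[1],[(t[2]+.006,.034)],(0,255,0));dr(.487,.301,M["wide"],(255,0,0));dr(.485,.303,[(z+.008,r) for z,r in M["mid"]],(255,255,0))
s=cam("scene");u=proj(s,[[.485,.301,.11]])[0].astype(int);a=cv2.resize(s["image"][u[1]-45:u[1]+45,u[0]-45:u[0]+45],(351,351),interpolation=cv2.INTER_CUBIC)
cv2.imwrite("pics/w6.png",np.hstack([im,a]))
E
```

```text
[0.48528284 0.29890499 0.13594259] [-1.79789312e+02  1.18048928e-01  8.98918722e+01] 0.06521659031497118 [0.42113382 0.7286283  0.90541393]
```

View pics/w6.png

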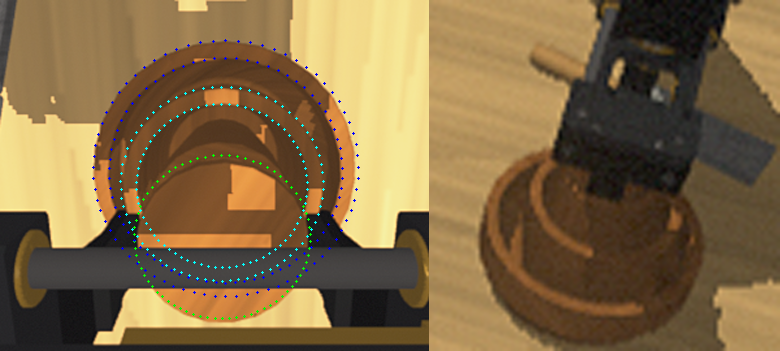

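The lid is held level on its model circle, and the nest below matches predictions. Lowering.

servo_tool:
  plan:
    - [0.6,[0.2,0,0.4],[0,0,0]]
    - [0.6,[0.1,0,0.4],[0,0,0]]
    - [0.6,[0,0,0.2],[0,0,0]]
    - [0.6,[0,0,0],[0,0,0]]
    - [0.6,[0,0,0],[0,0,0]]

```text
time_s: 25.48
tool_pos: [0.4858, 0.3013, 0.1254]
tool_rot: [-179.9, 0.1, 89.8]
force: [0.5, -1.2, 0.3]
grip_width: 0.0658
```

servo_tool:
  plan:
    - [0.6,[0,0,0.3],[0,0,0]]
    - [0.6,[0,0,0.2],[0,0,0]]
    - [0.6,[0,0,0.1],[0,0,0]]
    - [0.6,[0,0,0],[0,0,0]]

```text
time_s: 25.82
tool_pos: [0.4858, 0.3013, 0.1188]
tool_rot: [-179.9, 0.1, 89.8]
force: [-0.6, -0.9, -0.0]
grip_width: 0.0659
```

servo_tool:
  plan:
    - [0.6,[0,0,0.15],[0,0,0]]
    - [0.6,[0,0,0.1],[0,0,0]]

```text
time_s: 25.98
tool_pos: [0.4864, 0.3018, 0.118]
tool_rot: [-180.0, 0.1, 89.8]
force: [-2.5, -2.5, 9.1]
grip_width: 0.0654
```

Contact (9 N) at the expected height. Releasing slowly.

servo_tool:
  plan:
    - [0.78,[0,0,0],[0,0,0]]
    - [0.84,[0,0,0],[0,0,0]]
    - [0.9,[0,0,0],[0,0,0]]
    - [1,[0,0,0],[0,0,0]]
    - [1,[0,0,0],[0,0,0]]
    - [1,[0,0,-0.5],[0,0,0]]
    - [1,[0,0,-1.5],[0,0,0]]
    - [1,[0,0,-2.5],[0,0,0]]
    - [1,[0,0,-2.5],[0,0,0]]
    - [1,[-2,0,-1.0],[0,0,0]]
    - [1,[-3.0,0,0],[0,0,0]]
    - [1,[-3.0,0,0],[0,0,0]]
    - [1,[-3.0,0,0],[0,0,0]]
    - [1,[-3.0,0,0],[0,0,0]]
    - [1,[-3.0,0,0],[0,0,0]]
    - [1,[-3.0,0,0],[0,0,0]]
    - [1,[-2.0,0,0],[0,0,0]]
    - [1,[0,0,0],[0,0,0]]

```text
time_s: 27.48
tool_pos: [0.4855, 0.0766, 0.2056]
tool_rot: [179.8, -0.0, 90.3]
force: [0.1, 0.2, -0.7]
grip_width: 0.0871
```

```bash
python3 - <<'E'
from h import *
C,q,cs=held(["scene","side"],.486,.302,.008,M["mid"],.01)
print("wide",refine(C,.486,.301,M["wide"],.01).tolist())
L=[(.124,.034)];l=refine(C,.486,.302,L,.01);print("lid",l.tolist())
a=[cv2.resize(c["image"],(400,300),interpolation=cv2.INTER_AREA) for c in C]
overlay(C,[(*l[2],L+cs),(*l[2],[(.124,.0003)])],"pics/t.png",zoom=4)
t=cv2.imread("pics/t.png");b=cv2.resize(np.hstack([t[:t.shape[0]//2],t[t.shape[0]//2:]]),(800,200))
cv2.imwrite("pics/end.png",np.vstack([np.hstack(a),b]))
E
```

```text
[0.4855 0.0766 0.2056] [ 1.7983e+02 -4.0000e-02  9.0330e+01] [ 0.1  0.2 -0.7] 27.48
[[0.487, 0.304], [0.485, 0.302], [0.486, 0.303]]
wide [[0.487, 0.302], [0.486, 0.3], [0.487, 0.301]]
lid [[0.489, 0.3], [0.488, 0.298], [0.489, 0.299]]
```

View pics/end.png

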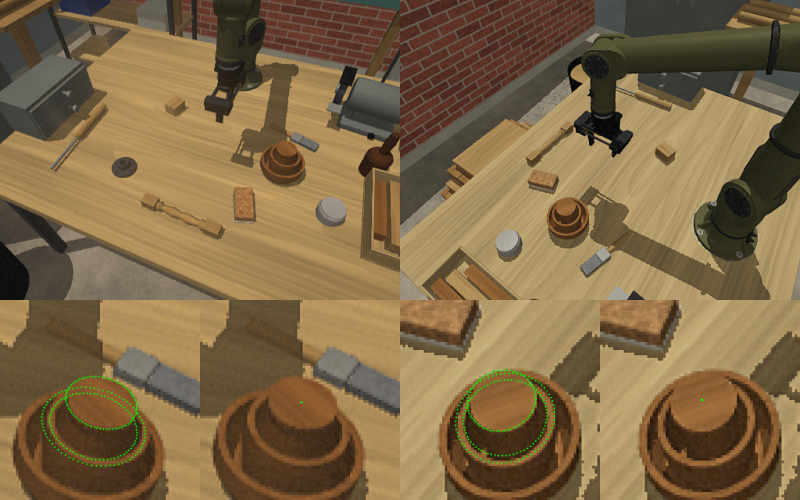

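The final views show the lid flat on the nest and the bystanders in place, with the gripper clear. Handing in.

```bash
python3 -c "
from cell import env
print(env.sign_off())"
```

```text
the job is handed in; nothing more can be done
None
```

The three pots are nested, the lid is on the narrow pot, and I handed the job in at about 27.5 s of the 72 s. The sign-off reports no verdict.

**What I did:**
- **Middle pot:** I gripped it by its wall and set it in the wide pot. It first stood about 8 mm off centre, inside the 10 mm limit. I nudged it back with the foot of the narrow pot while inserting that one.
- **Narrow pot:** I lowered it until the wrist force showed contact with the middle pot's floor, then released it.
- **Lid:** I gripped it by its edge, lowered it until it touched the rim at about 9 N, and released it slowly.

**Last checks (scene and side cameras agreeing within about 2 mm):**

| Piece | Position x, y (m) | Offset from the pot around or under it |
|---|---|---|
| Wide pot | .487, .301 | – |
| Middle pot | .486, .303 | about 2 mm |
| Narrow pot | .485, .301 (measured before the lid went on) | about 2 mm |
| Lid | .489, .299 | about 4–5 mm |

- **Height:** the rim and lid circles fit both cameras at the seated heights.
- **Clear of the nest:** the gripper is away from it, and by eye the bystanders are where they were at the start. I did not measure their positions.

**Disagreements:**
- **Blocked side view:** during the nudge the arm blocked the side camera, so I relied on the scene camera alone.
- **Lid grip width:** the fingers read 66 mm on the 68 mm lid, but the pictures showed it held level and centred.
- **No clear touchdown for the middle pot:** the wrist force gave no sign of contact when I set it down, so I judged it seated from the tool height and the later views.

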